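# Slide the chopping board out over the scraps bowl

## Task

A thin white chopping board lies flat on the concrete ledge, and a red scraps bowl stands on the patio floor at the foot of the ledge. Without lifting the board, push it over the concrete with the fingers until it is centred on the bowl along the ledge and its near long side hangs 5 cm out over the near edge of the ledge, square to that edge, ready for scraping peelings down into the bowl. Leave the bowl, the food carrier, the cup, the saucer and the pot lid where they stand.

Things in the scene. Friction and masses are not known exactly. Their poses are not given: they have to be found in the camera images.
- ledge_edge (a point): middle of the near (robot-side) top edge of the grey concrete ledge, a fixed block 120 mm high, 320 mm deep and 1800 mm long with a level top. The point lies on the edge itself, 120 mm above the patio floor. x: level, square to the edge, pointing inward over the ledge (away from the robot; negative x is out past the edge), y: along the edge, z: up. The ledge's place and yaw (up to about 6 degrees) vary.
- board: thin white plastic chopping board with a grey groove near its rim, 150 mm (own x) by 200 mm (own y) by 10 mm thick, corners rounded 14 mm in plan, about 0.3 kg (varies), lying loose and flat on the ledge. Origin: centre of its underside. x: from its near long side to its far long side, y: along the long sides, z: up. Starts turned up to 20 degrees from the ledge's direction.
- board_front (a point): middle of the board's near (robot-side) long side, half-way up its 10 mm thickness; it lies 75 mm along -x and 5 mm up from the board's origin, with the same axes. This side must end 5 cm out past the ledge edge.
- bowl_lip (a point): point on the rim of the red round plastic scraps bowl that is nearest to the ledge. The bowl is 212 mm across the rim, 75 mm high, and stands loose on the patio floor with its rim about 10 mm clear of the ledge's near face. x: from the bowl's centre towards the ledge (the centre lies 106 mm along -x), y: parallel to the ledge edge, z: up. Not to be moved.
- carrier: stainless steel food carrier with three clipped round tiers, 160 mm wide over the clips, 240 mm high with its handle, standing loose on the ledge. Origin: centre of its underside. Not to be moved.
- cup: blue plastic cup, 76 mm across the rim, 90 mm high, standing loose on the ledge. Origin: centre of its underside. Not to be moved.
- saucer: green ceramic saucer, 130 mm across, 18 mm high, loose on the ledge. Origin: centre of its underside. Not to be moved.
- potlid: aluminium pot lid, 152 mm across, lying upside down on its black knob, 40 mm high in all, loose on the ledge. Origin: centre of the knob's face on the ledge. Not to be moved.
There are look-alikes about, which are no part of the job. There is more than one size of the board; the one meant has the size given above.

How it is judged:
By the outcome, as a careful person would: the job done as asked, in the order asked, and still so for the second after the job is handed in, with the robot touching nothing.
It also fails if it takes over 72 s, if anything falls off the work surface, if the arm or the gripper's body presses on something with over 40 N, if the wrist force passes 120 N, or if a joint passes its speed limit or range.

## Robot

A 6-joint arm with a two-finger parallel gripper is mounted at the origin on the work surface. World frame = base frame: x ahead of the robot, y to its left, z up, the work surface at z = 0. Lengths are in mm, angles in rad, forces in N, time in s.
With the tool pointing down it reaches from about 350 to 875 mm from the base axis. Payload 4.2 kg.
Tool frame: the origin (TCP) lies on the centre line of the jaws, within the pads' length; the fingertips stand 14 mm ahead of it and the grasp point (between the pads) lies 5 mm behind it; z points along the fingers, y is the direction in which the jaws open and shut (so a half turn about z gives the same grasp; the last joint's range is limited). The gripper opens to 87 mm and grips with 3 to 60 N. Pads are 19 mm wide; open, the fingers measure 117 mm over their backs; the gripper's body (75 mm by 190 mm) begins 51 mm behind the grasp point.
Start: joints at [1.37, 0.385, 0.008, 0, -1.194, -0.259], TCP at [277.322, 560.082, 200.25] pointing down, gripper open.
Joint ranges: [-3.14, 3.14], [-1.21, 2.06], [-1.07, 1.41], [-3.16, 2.05], [-2.99, -0.16], [-3.1, 3.1]. Speed limits (rad/s): [2.79, 2.79, 3.14, 3.14, 3.14, 3.14].

## Interface

Orientations are given as a rotation vector (axis times angle).
In Python, from plant import * gives the robot as it stands.
- The arm moves only by the tool servo_tool, never from a script. Its argument "rows" is one flat list of numbers, 7 for each row, row after row: the opening, from 0 (shut) to 1 (fully open), then the shift along the tool's x, y, z in cm, then the turn, a rotation vector about the tool's x, y, z in degrees. In form: [hand, tx, ty, tz, ax, ay, az, hand, tx, ty, tz, ax, ay, az, ...]. A call has 1 to 8 rows; each row shifts and turns the commanded pose from where the row before left it, along the tool's axes as they then stand; what a row does not reach is not made up. A row lasts 1/8 s, in which the tool goes at most 62.5 mm and 10.7 degrees, less where a joint would pass 70% of its speed; a pose out of reach is approached as far as the arm can. A call with a gripper value outside its range is refused whole. The fingers move at their own pace and stop on an object; "squeeze" is the grip in N (left out, the last holds). Time passes only in rows, so rows that do not move let the fingers close. It gives the time, the measured TCP pose, the force and the opening at its end, in the units of the state.
- read_state(): the state, without advancing time (a new reading comes with each control period).
- grab_frame(name): name is "side" or "top" or "wrist"; returns a dict with "frame" (400x640x3 uint8, red, green, blue), "range_z" (400x640 float32, mm along the optical axis (not along the pixel's ray), 0 where there is no reading), "camera_matrix" (3x3 intrinsics, pixels), "extrinsics" (4x4, takes a point from camera to world coordinates); the wrist camera has in their place "mount" (4x4, takes a point from camera to tool coordinates, whose origin is the TCP and whose axes are the flange's). Camera axes: x right, y down, z forward; pixel columns grow to the right and rows downward; lengths in mm; the calibration is good to about 2 mm. The wrist camera is an equidistant fisheye: a pixel r from the principal point sees the ray r / f radians off the axis. A picture is of the moment at which its call begins: read the wrist's pose just before it.
- close_job(): hands the job in, once; it reports no verdict.
The state is a dict: "time": time; "joint_positions": joint angles; "dq": joint speeds; "joint_torque": joint torques, N m; "eef_pos": TCP position; "eef_rot": TCP orientation; "wrist_force": force on the tool from outside, world axes, zero at the start; "ft_torque": the same for the moment, N m; "width": finger opening in mm.
Only numpy, scipy, OpenCV 4.12 (cv2) and the standard library are available. Lean on these libraries where they do the work, as an engineer would, in place of code of your own. Each camera call takes 0.05 s, during which the arm holds its last target. There are 200 camera calls.

## Working session

There is one attempt and no reset: what is moved stays moved. The work goes in short steps, Python scripts to look and compute and a tool call to move; the robot and the scene stay as the last step left them, time stands still between calls to the robot, and variables do not carry over. Pictures are saved under pics/ and viewed, about 8 in all and at most 12, crops included, and the job is handed in when it is done.

Besides the shell and the picture viewer there is one more tool, called as name(argument=value, ...) on one line, values as JSON. servo_tool: Moves the arm, as the interface text tells. Its arguments: {"type":"object","properties":{"rows":{"type":"array"},"squeeze":{"type":"number"}},"required":["rows"]}

```bash
mkdir -p pics; python3 - <<'E'
from plant import *
import cv2, numpy as np
s=read_state();print(s)
for n in ("top","side"):
    f=grab_frame(n); np.savez(f"pics/{n}0.npz",**{k:v for k,v in f.items() if not isinstance(v,str)})
    cv2.imwrite(f"pics/{n}0.png",f["frame"][:,:,::-1]); print(f["extrinsics"].round(3),f["camera_matrix"])
E
```

```text
{'time': 0.0, 'joint_positions': array([ 1.36955588e+00,  3.85547681e-01,  6.63385963e-03, -5.24723813e-04,
       -1.19401444e+00, -2.58622533e-01]), 'dq': array([ 0.00050089, -0.00011941, -0.00118423, -0.00118838, -0.00093713,
        0.00033057]), 'joint_torque': array([-5.42220841e-04, -3.90659022e+01,  1.87399399e+01,  4.21969324e+00,
        1.09592066e-02, -1.96191199e-04]), 'eef_pos': array([277.06619288, 559.49828147, 199.16435326]), 'eef_rot': array([ 3.05675432e+00, -7.15809922e-01, -6.69252683e-04]), 'wrist_force': array([ 0.07223338, -0.55871212,  0.35244756]), 'ft_torque': array([-0.00278257,  0.03507575,  0.01722479]), 'width': 86.99881669320241}
[[-2.000000e-03 -9.950000e-01  9.700000e-02  3.227210e+02]
 [-1.000000e+00  2.000000e-03 -3.000000e-03  4.033000e+00]
 [ 3.000000e-03 -9.700000e-02 -9.950000e-01  1.535199e+03]
 [ 0.000000e+00  0.000000e+00  0.000000e+00  1.000000e+00]] [[404.69964117   0.         325.76450645]
 [  0.         404.69964117 203.63189156]
 [  0.           0.           1.        ]]
[[ 9.740000e-01 -1.810000e-01  1.340000e-01  2.700190e+02]
 [-2.250000e-01 -7.410000e-01  6.320000e-01 -8.319370e+02]
 [-1.500000e-02 -6.460000e-01 -7.630000e-01  1.112816e+03]
 [ 0.000000e+00  0.000000e+00  0.000000e+00  1.000000e+00]] [[397.96545653   0.         319.43045174]
 [  0.         397.96545653 197.18422267]
 [  0.           0.           1.        ]]
```

View pics/top0.png

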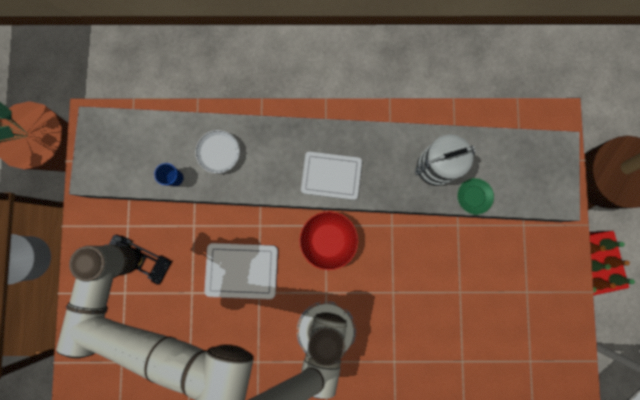

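View pics/side0.png

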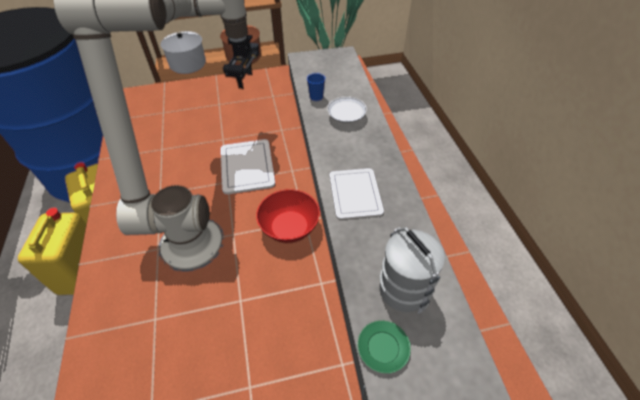

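Top view: the candidates for the board are the white board on the ledge at (332,176) and a larger one on the floor at (241,271). The other round things are the pot lid (219,152) and the saucer (476,196); the bowl is at (329,240). By the description it is the ledge board. I'll check its size by measuring it.

```bash
cat > h.py <<'E'
import numpy as np, cv2
def ray(f,uv,z):
    """pixels -> world points at height z"""
    uv=np.atleast_2d(uv).astype(float);K=f["camera_matrix"];E=f["extrinsics"]
    d=np.c_[(uv-K[:2,2])/K[0,0],np.ones(len(uv))]@E[:3,:3].T
    return (E[:3,3]+d*((z-E[2,3])/d[:,2])[:,None])[:,:2]
def cloud(f):
    v,u=np.mgrid[:400,:640];K=f["camera_matrix"];E=f["extrinsics"];Z=f["range_z"]
    P=np.stack([(u-K[0,2])/K[0,0]*Z,(v-K[1,2])/K[1,1]*Z,Z],-1)
    return P@E[:3,:3].T+E[:3,3]
def blob(m,seed=None):
    n,l,st,c=cv2.connectedComponentsWithStats(m.astype(np.uint8))
    k=l[seed[1],seed[0]] if seed else 1+st[1:,4].argmax()
    return max(cv2.findContours((l==k).astype(np.uint8),cv2.RETR_EXTERNAL,cv2.CHAIN_APPROX_NONE)[0],key=len)[:,0]
def board(f,seed,z=130):
    g=f["frame"].astype(int); m=(g.min(2)>150)
    m=cv2.morphologyEx(m.astype(np.uint8),cv2.MORPH_CLOSE,np.ones((5,5)))
    return cv2.minAreaRect(ray(f,blob(m,seed),z).astype(np.float32))
E
python3 - <<'E'
from h import *
for n,sb,sr in(("top",(332,176),(329,240)),("side",(357,194),(289,215))):
    f=dict(np.load(f"pics/{n}0.npz")); P=cloud(f); g=f["frame"].astype(int)
    print(n,"board",board(f,sb), g[sb[1],sb[0]])
    if n=="top": print("floor board",board(f,(262,280),10))
    h=P[...,2]; print("z board",h[sb[1],sb[0]])
    red=(g[...,0]>110)&(g[...,1]<60)&(g[...,2]<70)
    c=blob(red,sr);w=ray(f,c,75)
    print("bowl",cv2.minEnclosingCircle(w.astype(np.float32)),cv2.fitEllipse(w.astype(np.float32)))
    # ledge near edge by depth
    e=[]
    if n=="top":
        for u in list(range(90,290,8))+list(range(370,440,8))+list(range(500,570,8)):
            col=h[:,u]; v=[v for v in range(150,260) if col[v]>100 and col[v+1]<100]
            if v: e.append((u,v[-1]+.5))
    else:
        for v in range(100,390,6):
            u=[u for u in range(270,390) if h[v,u]<100 and h[v,u+1]>=100]
            if u: e.append((u[-1]+.5,v))
    w=ray(f,e,120).astype(np.float32)
    l=cv2.fitLine(w,cv2.DIST_HUBER,0,.01,.01).ravel(); nrm=np.array([-l[1],l[0]])
    print("edge",l,np.degrees(np.arctan2(l[1],l[0])),np.abs((w-l[2:])@nrm).mean(), "x at y=0",l[2]-l[3]*l[0]/l[1])
f=dict(np.load("pics/top0.npz"));
cv2.imwrite("pics/c0.png",cv2.resize(f["frame"][120:290,180:520,::-1],None,fx=2.3,fy=2.3,interpolation=2))
E
```

```text
top board ((560.0186767578125, -18.455787658691406), (197.43380737304688, 148.13888549804688), 82.7308578491211) [174 178 178]
floor board ((239.429443359375, 238.01528930664062), (98.78203582763672, 147.2344512939453), 87.1740493774414)
z board 132.4683138370342
bowl ((333.14141845703125, -11.257644653320312), 107.2860336303711) ((332.8955993652344, -10.245591163635254), (207.545166015625, 209.11940002441406), 88.4248046875)
edge [5.3242009e-02 9.9858165e-01 4.4746671e+02 3.9784332e+01] 86.94801 22.250551 x at y=0 445.3455
side board ((569.7703247070312, 95.63363647460938), (441.95233154296875, 231.0684356689453), 84.85491943359375) [227 227 230]
z board 128.33768576921204
bowl ((636.6607055664062, 1124.4228515625), 1928.9490966796875) ((534.4635009765625, 592.0557250976562), (2410.73388671875, 3686.19970703125), 73.9190673828125)
edge [ 5.3215228e-02  9.9858308e-01  4.3851666e+02 -1.4630876e+02] 86.94955 0.7768616 x at y=0 446.31357
```

View pics/c0.png

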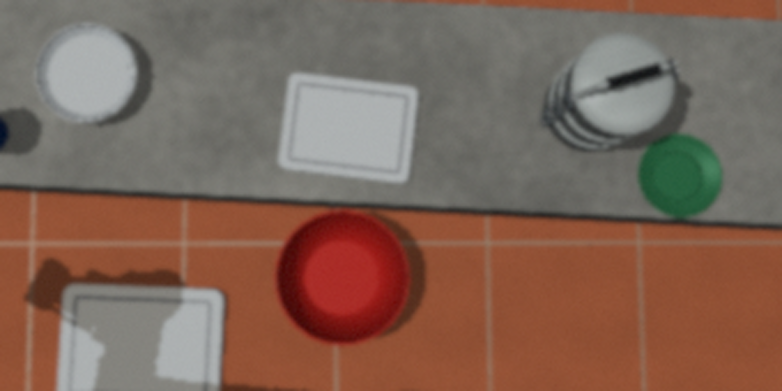

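Of the ledge items, the board at (332,176) measures 197×148 mm, so it matches. It sits about 115 mm in from the edge and is turned about −4°. The floor board is the look-alike. I'll turn the open jaws along the ledge, go behind the far side, and push it out with both fingers so that it squares itself.

servo_tool(rows=[1,0,0,-3.3,0,0,-7.8,1,0,0,-3.3,0,0,-7.8,1,0,0,-3.3,0,0,-7.8,1,3.0,4.0,0,0,0,0,1,3.0,4.0,0,0,0,0,1,3.0,4.0,0,0,0,0,1,3.0,4.0,0,0,0,0,1,3.0,4.0,0,0,0,0])

```text
time: 1.1
eef_pos: [417.3, 351.0, 298.9]
eef_rot: [3.14, -0.08, -0.001]
wrist_force: [0.9, -0.7, -0.1]
width: 87.0
```

servo_tool(rows=[1,3.0,4.0,0,0,0,0,1,3.0,4.0,0,0,0,0,1,3.0,4.0,0,0,0,0,1,3.0,4.0,0,0,0,0,1,3.0,4.0,0,0,0,0,1,3.0,4.0,0,0,0,0,1,3.0,4.0,0,0,0,0,1,3.0,4.0,0,0,0,0])

```text
time: 2.1
eef_pos: [640.6, 19.3, 298.6]
eef_rot: [3.141, -0.081, -0.002]
wrist_force: [0.5, 1.2, 0.1]
width: 86.8
```

servo_tool(rows=[1,3.5,4.3,0,0,0,0,1,0,0,0,0,0,0,1,0,0,-0.0,0,0,0,1,0,0,5,0,0,0,1,0,0,5,0,0,0,1,0,0,3.5,0,0,0,1,0,0,0,0,0,0,1,0,0,0,0,0,0])

```text
time: 3.1
eef_pos: [673.9, -23.1, 166.7]
eef_rot: [3.14, -0.078, 0.006]
wrist_force: [0.0, 0.6, 1.3]
width: 87.0
```

```bash
python3 - <<'E'
from plant import *
from h import *
print(read_state()["eef_pos"])
for n in ("side",):
    f=grab_frame(n); np.savez(f"pics/{n}1.npz",**f)
    cv2.imwrite("pics/s1.png",cv2.resize(f["frame"][120:300,230:480,::-1],None,fx=3,fy=3,interpolation=2))
E
```

```text
[673.8852298  -23.12145896 166.74088867]
```

View pics/s1.png

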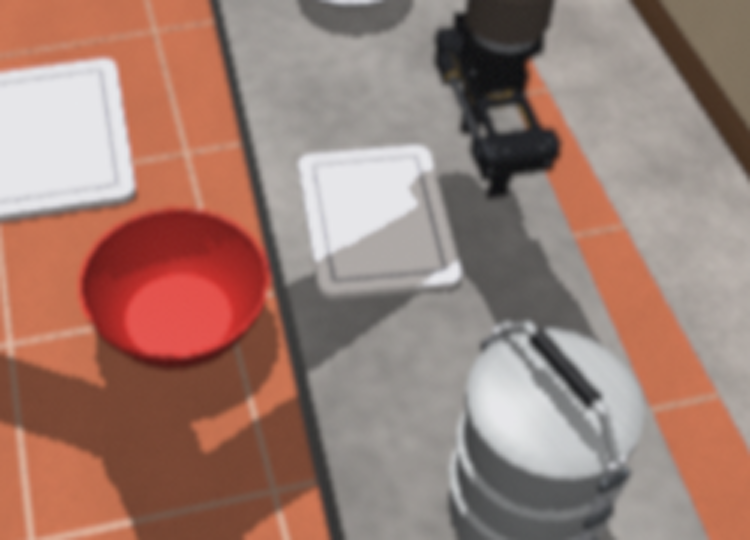

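The fingers, at (500,180) in the crop, hang over bare concrete beyond the board's far side, clear of the carrier. Lowering the tips to just above the concrete.

servo_tool(rows=[1,0,0,1.5,0,0,0,1,0,0,0.8,0,0,0,1,0,0,0.5,0,0,0,1,0,0,0.2,0,0,0,1,0,0,0,0,0,0,1,0,0,0,0,0,0])

```text
time: 3.9
eef_pos: [673.1, -24.0, 134.6]
eef_rot: [-3.141, 0.081, -0.001]
wrist_force: [-0.2, -0.0, -0.3]
width: 87.0
```

servo_tool(rows=[1,-1,0,-0.2,0,0,0,1,-1,0,0,0,0,0,1,-0.8,0,0,0,0,0,1,-0.8,0,0,0,0,0,1,-0.8,0,0,0,0,0,1,-0.8,0,0,0,0,0,1,-0.8,0,0,0,0,0,1,-0.8,0,0,0,0,0])

```text
time: 4.9
eef_pos: [604.4, -20.5, 136.2]
eef_rot: [3.141, -0.081, -0.0]
wrist_force: [0.1, 0.5, -0.1]
width: 87.3
```

servo_tool(rows=[1,-0.8,0,0,0,0,0,1,-0.8,0,0,0,0,0,1,-0.6,0,0,0,0,0,1,-0.5,0,0,0,0,0,1,-0.3,0,0,0,0,0,1,-0.2,0,0,0,0,0,1,0,0,0,0,0,0,1,0,0,0,0,0,0])

```text
time: 5.9
eef_pos: [573.1, -18.9, 136.2]
eef_rot: [3.141, -0.081, 0.0]
wrist_force: [0.4, 0.5, 0.2]
width: 87.1
```

```bash
python3 - <<'E'
from plant import *
from h import *
s=read_state();print(s["eef_pos"])
f=grab_frame("side"); np.savez("pics/side2.npz",**f)
w=grab_frame("wrist"); np.savez("pics/wrist2.npz",**w); print(w["mount"].round(3),w["camera_matrix"])
a=cv2.resize(f["frame"][120:300,230:480,::-1],(560,400));b=cv2.resize(w["frame"][:,:,::-1],(640,400))
cv2.imwrite("pics/s2.png",cv2.resize(np.hstack([a,b]),(800,267)))
cv2.imwrite("pics/w2.png",w["frame"][:,:,::-1])
E
```

```text
[573.12681528 -18.8796608  136.2261912 ]
[[-1.00000e-03 -9.69000e-01 -2.49000e-01  6.56290e+01]
 [ 1.00000e+00 -1.00000e-03 -0.00000e+00  8.74000e-01]
 [ 0.00000e+00 -2.49000e-01  9.69000e-01 -1.83829e+02]
 [ 0.00000e+00  0.00000e+00  0.00000e+00  1.00000e+00]] [[309.70691629   0.         312.45185811]
 [  0.         309.70691629 204.65801103]
 [  0.           0.           1.        ]]
```

View pics/s2.png

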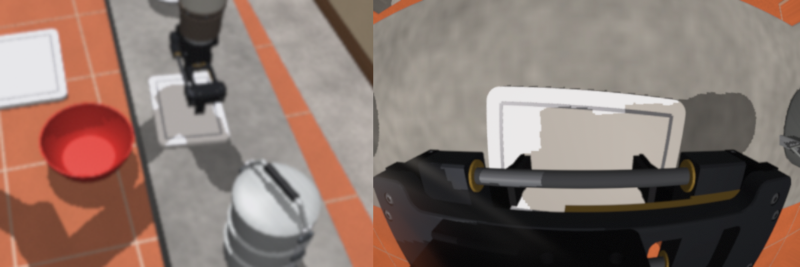

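The fingers seem to be over the board rather than behind it, with almost no force. I'll measure before going on.

```bash
python3 - <<'E'
from h import *
for k in("1","2"):
    if k=="1": f=dict(np.load("pics/side0.npz"))
    else: f=dict(np.load("pics/side2.npz"))
    cv2.imwrite(f"pics/z{k}.png",cv2.resize(f["frame"][145:235,310:410,::-1],None,fx=4,fy=4,interpolation=2))
w=dict(np.load("pics/wrist2.npz"))
a=cv2.resize(w["frame"][120:330,160:520,::-1],(686,400),interpolation=2)[:,:400]
cv2.imwrite("pics/z.png",np.hstack([cv2.resize(cv2.imread("pics/z2.png"),(444,400)),cv2.resize(w["frame"][110:310,280:460,::-1],(356,400))]))
# fingertip heights from side cloud
P=cloud(f);g=f["frame"].astype(int);m=(g.max(2)<60)&(P[...,2]>121)&(P[...,2]<190)&(abs(P[...,0]-573)<60)&(abs(P[...,1]+19)<90)
q=P[m];print(len(q),q[q[:,2].argsort()][:12].round(0))
E
```

```text
29 [[574. -71. 165.]
 [576.  26. 165.]
 [576. -73. 166.]
 [567. -73. 169.]
 [569. -74. 169.]
 [570. -70. 170.]
 [563. -73. 170.]
 [576. -73. 171.]
 [567. -71. 172.]
 [572.  24. 173.]
 [571.  20. 173.]
 [572. -74. 174.]]
```

View pics/z.png

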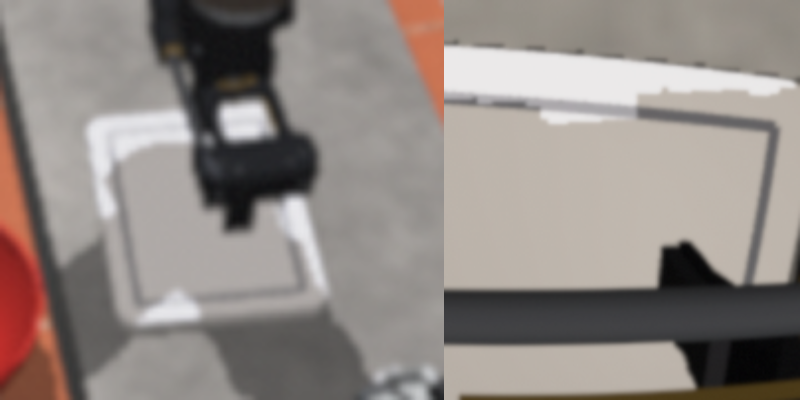

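The fingers passed above the board without touching it; it is unmoved. The open tips must stand higher than expected. I'll back off behind the board and feel for the concrete.

servo_tool(rows=[1,0,0,-3,0,0,0,1,4,0,0,0,0,0,1,4,0,0,0,0,0,1,1.5,0,0,0,0,0,1,0,0,3,0,0,0,1,0,0,0,0,0,0,1,0,0,0,0,0,0])

```text
time: 6.88
eef_pos: [668.3, -23.9, 137.1]
eef_rot: [3.14, -0.08, 0.002]
wrist_force: [-0.1, 0.2, -0.0]
width: 86.9
```

```bash
python3 - <<'E'
from h import *
f=dict(np.load("pics/side2.npz"));P=cloud(f)
for v in range(186,199,2): print(v,[tuple(P[v,u].round(0).astype(int)) for u in (361,363,365)])
f=dict(np.load("pics/side0.npz"));P=cloud(f)
for u,v in((340,230),(400,200),(357,194)): print(u,v,P[v,u].round(0))
E
```

```text
186 [(np.int64(545), np.int64(-113), np.int64(261)), (np.int64(550), np.int64(-115), np.int64(261)), (np.int64(558), np.int64(-112), np.int64(256))]
188 [(np.int64(549), np.int64(-105), np.int64(242)), (np.int64(555), np.int64(-105), np.int64(241)), (np.int64(561), np.int64(-105), np.int64(239))]
190 [(np.int64(550), np.int64(-104), np.int64(232)), (np.int64(555), np.int64(-106), np.int64(233)), (np.int64(561), np.int64(-106), np.int64(230))]
192 [(np.int64(562), np.int64(-73), np.int64(185)), (np.int64(569), np.int64(-73), np.int64(183)), (np.int64(574), np.int64(-76), np.int64(184))]
194 [(np.int64(562), np.int64(-75), np.int64(177)), (np.int64(570), np.int64(-70), np.int64(170)), (np.int64(576), np.int64(-73), np.int64(171))]
196 [(np.int64(563), np.int64(-73), np.int64(166)), (np.int64(569), np.int64(-75), np.int64(166)), (np.int64(577), np.int64(-73), np.int64(162))]
198 [(np.int64(572), np.int64(-52), np.int64(129)), (np.int64(579), np.int64(-51), np.int64(126)), (np.int64(585), np.int64(-55), np.int64(129))]
340 230 [ 477. -149.  116.]
400 200 [696. -82. 119.]
357 194 [565. -32. 128.]
```

```bash
python3 - <<'E'
from h import *
w=dict(np.load("pics/wrist2.npz"));K=w["camera_matrix"];M=w["mount"];Z=w["range_z"]
v,u=np.mgrid[:400,:640];x=(u-K[0,2]);y=v-K[1,2];r=np.hypot(x,y);th=r/K[0,0];t=np.tan(th)/np.maximum(r,1e-6)
P=np.stack([x*t*Z,y*t*Z,Z],-1)@M[:3,:3].T+M[:3,3]
for u,v in((310,60),(312,100),(380,180),(400,200),(500,60),(330,180)): print(u,v,P[v,u].round(1),w["frame"][v,u])
m=(w["frame"].max(2)<40)&(Z>0)&(abs(P[...,1])<75)&(P[...,2]>-60)
q=P[m]; q=q[q[:,2].argsort()]; print(len(q),q[-15::3].round(1))
E
```

```text
310 60 [109.6  -0.7  17. ] [154 149 139]
312 100 [83.   0.6 16.9] [155 149 141]
380 180 [32.6 43.8  7.5] [191 183 174]
400 200 [19.6 58.   7.5] [192 183 174]
500 60 [122.9 137.7  16.8] [150 144 136]
330 180 [32.5 11.8  7. ] [189 181 172]
981 [[  7.8  47.5 -24.9]
 [  5.5  44.8 -24.8]
 [  8.7  51.7 -24.3]
 [  7.6 -46.6 -24. ]
 [  8.5  50.7 -23.7]]
```

The frame calibration agrees: the concrete is 17 mm below the TCP. When open, the fingertips swing back to about 24 mm behind the TCP. So I need to go about 35 mm lower, feeling for contact.

servo_tool(rows=[1,0.5,0,1.0,0,0,0,1,0,0,1.0,0,0,0,1,0,0,0.8,0,0,0,1,0,0,0,0,0,0,1,0,0,0,0,0,0])

```text
time: 7.5
eef_pos: [673.0, -24.0, 108.4]
eef_rot: [3.14, -0.081, 0.001]
wrist_force: [0.7, -0.0, -0.8]
width: 87.5
```

```bash
python3 - <<'E'
from plant import *
from h import *
print(read_state()["eef_pos"],read_state()["wrist_force"])
w=grab_frame("wrist"); f=grab_frame("side")
cv2.imwrite("pics/a3.png",np.hstack([cv2.resize(w["frame"][100:350,140:500,::-1],(500,347)),cv2.resize(f["frame"][130:215,330:405,::-1],(300,347),interpolation=2)]))
K=w["camera_matrix"];M=w["mount"];Z=w["range_z"]
v,u=np.mgrid[:400,:640];x=(u-K[0,2]);y=v-K[1,2];r=np.hypot(x,y);th=r/K[0,0];t=np.tan(th)/np.maximum(r,1e-6)
P=np.stack([x*t*Z,y*t*Z,Z],-1)@M[:3,:3].T+M[:3,3]
m=(w["frame"].max(2)<40)&(Z>0)&(abs(P[...,1])<75)&(P[...,2]>-60)
q=P[m]; q=q[q[:,2].argsort()]; print(len(q),q[-15::3].round(1)); print(P[60,310])
E
```

```text
[673.02507095 -24.04574352 108.4479385 ] [ 0.7035327  -0.02521475 -0.75691094]
1052 [[  7.6  46.5 -24.3]
 [  7.6 -47.2 -24.3]
 [  7.6  47.1 -24.1]
 [  7.6 -43.7 -24.1]
 [  8.5  51.4 -23.6]]
[129.66437408  -1.37621256 108.67508537]
```

View pics/a3.png

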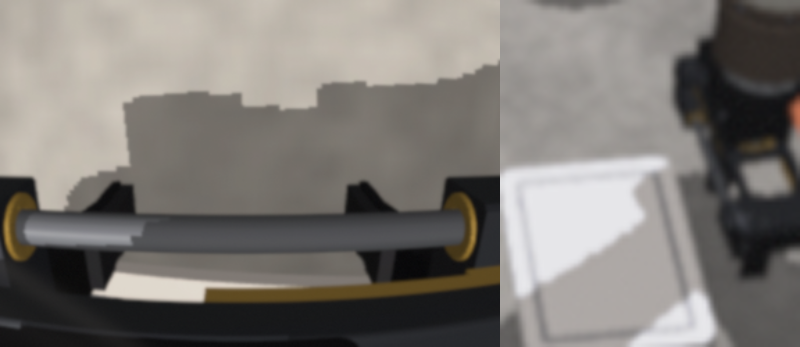

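Fingers (left crop at about (110,210) and (360,210)) are still above the concrete, with the board's far rim just visible at (150,285). Lowering about 9 mm, gently.

servo_tool(rows=[1,0,0,0.4,0,0,0,1,0,0,0.3,0,0,0,1,0,0,0.2,0,0,0,1,0,0,0,0,0,0,1,0,0,0,0,0,0])

```text
time: 8.22
eef_pos: [672.9, -24.0, 99.3]
eef_rot: [3.141, -0.081, 0.0]
wrist_force: [0.8, -0.4, -0.0]
width: 87.0
```

servo_tool(rows=[1,-1,0,0,0,0,0,1,-1,0,0,0,0,0,1,-0.6,0,0,0,0,0,1,-0.6,0,0,0,0,0,1,-0.6,0,0,0,0,0,1,-0.6,0,0,0,0,0])

```text
time: 8.98
eef_pos: [629.1, -21.7, 99.6]
eef_rot: [3.141, -0.08, 0.002]
wrist_force: [2.1, 0.4, -0.1]
width: 86.6
```

servo_tool(rows=[1,-0.8,0,0,0,0,0,1,-0.8,0,0,0,0,0,1,-0.8,0,0,0,0,0,1,-0.8,0,0,0,0,0,1,-0.8,0,0,0,0,0,1,-0.5,0,0,0,0,0,1,-0.3,0,0,0,0,0,1,0,0,0,0,0,0])

```text
time: 9.98
eef_pos: [580.6, -19.3, 99.3]
eef_rot: [3.14, -0.081, -0.001]
wrist_force: [1.8, 0.5, 0.6]
width: 86.8
```

```bash
cat > m.py <<'E'
from plant import *
from h import *
import sys
n=sys.argv[1]
s=read_state();print(s["eef_pos"],s["wrist_force"])
f=grab_frame("side");t=grab_frame("top")
np.savez(f"pics/side_{n}.npz",**f);np.savez(f"pics/top_{n}.npz",**t)
# side view is the one that sees the whole near side of the board; crop origin (300,140), x5
cv2.imwrite(f"pics/m{n}.png",np.hstack([cv2.resize(f["frame"][140:240,260:400,::-1],None,fx=5,fy=5,interpolation=2)]))
E
python3 m.py 4
```

```text
[580.6283123  -19.29618175  99.34372169] [1.80247347 0.48000618 0.62113825]
```

View pics/m4.png

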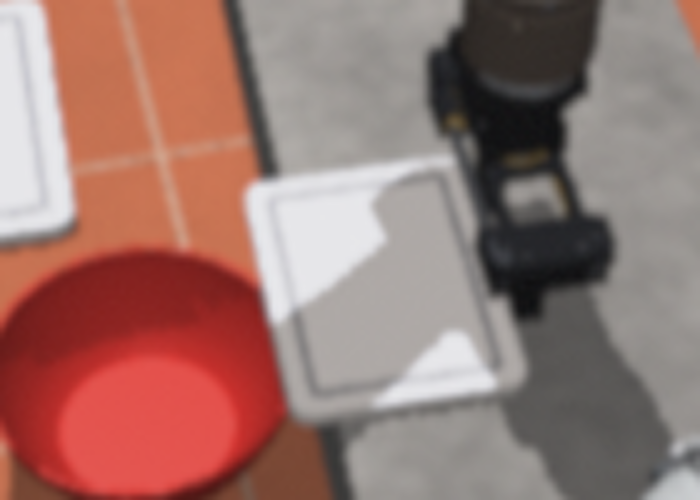

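The board now leads the fingers: its near side runs from (247,195) to (283,395) in the crop and already overhangs. Computing the remainder.

```bash
cat > q.py <<'E'
from h import *
th=np.radians(86.95);t=np.array([np.cos(th),np.sin(th)]);n=np.array([t[1],-t[0]]);o=np.array([446.,0])
def nt(f,uv,z): w=ray(f,uv,z)-o; return np.c_[w@n,w@t].round(1)
E
python3 - <<'E'
from q import *
f=dict(np.load("pics/side_4.npz"));p=lambda l:[(260+(a+.5)/5-.5,140+(b+.5)/5-.5) for a,b in l]
print("near side",nt(f,p([(247,195),(283,395)]),130))
print("far side",nt(f,p([(455,160),(525,365)]),130))
print("+y",nt(f,p([(260,183),(450,157)]),130)); print("-y",nt(f,p([(300,420),(510,392)]),130))
print("edge",nt(f,p([(233,40),(262,165)]),120))
E
```

```text
near side [[ -22.9   69.7]
 [ -27.4 -101.4]]
far side [[ 121.9   75.4]
 [ 125.3 -106.1]]
+y [[-12.5  79. ]
 [119.2  78.8]]
-y [[ -20.4 -122.3]
 [ 111.1 -125. ]]
edge [[ -7.7 233.7]
 [ -7.2 104.9]]
```

servo_tool(rows=[1,-0.6,0,0,0,0,0,1,-0.5,0,0,0,0,0,1,-0.4,0,0,0,0,0,1,-0.3,0,0,0,0,0,1,-0.2,0,0,0,0,0,1,0,0,0,0,0,0,1,0,0,0,0,0,0])

```text
time: 10.95
eef_pos: [560.3, -18.3, 99.0]
eef_rot: [3.14, -0.081, -0.003]
wrist_force: [0.2, -1.1, 0.4]
width: 87.1
```

servo_tool(rows=[1,0.8,0,0,0,0,0,1,1.2,0,0,0,0,0,1,0,0,-4,0,0,0,1,0,0,-5,0,0,0,1,-4,0,-5,0,0,0,1,-5,0,-5,0,0,0,1,-4,0,-5,0,0,0,1,-4,0,0,0,0,0])

```text
time: 11.95
eef_pos: [420.1, -10.7, 335.3]
eef_rot: [-3.138, 0.081, -0.013]
wrist_force: [0.5, -0.8, 0.5]
width: 86.8
```

servo_tool(rows=[1,-4,0,-2,0,0,0,1,0,0,-2,0,0,0,1,0,0,0,0,0,0,1,0,0,0,0,0,0])

```text
time: 12.45
eef_pos: [379.0, -8.8, 370.1]
eef_rot: [3.14, -0.081, -0.003]
wrist_force: [0.4, 0.1, 0.1]
width: 86.9
```

```bash
python3 - <<'E'
from plant import *
from h import *
s=read_state();print(s["eef_pos"],s["eef_rot"])
w=grab_frame("wrist");f=grab_frame("side");np.savez("pics/wrist5.npz",pos=s["eef_pos"],rot=s["eef_rot"],**w);np.savez("pics/side_5.npz",**f)
cv2.imwrite("pics/w5.png",cv2.resize(w["frame"][:,:,::-1],(800,500),interpolation=2))
E
```

```text
[378.97599219  -8.79636815 370.08452287] [ 3.14028294 -0.08127147 -0.00332864]
```

View pics/w5.png

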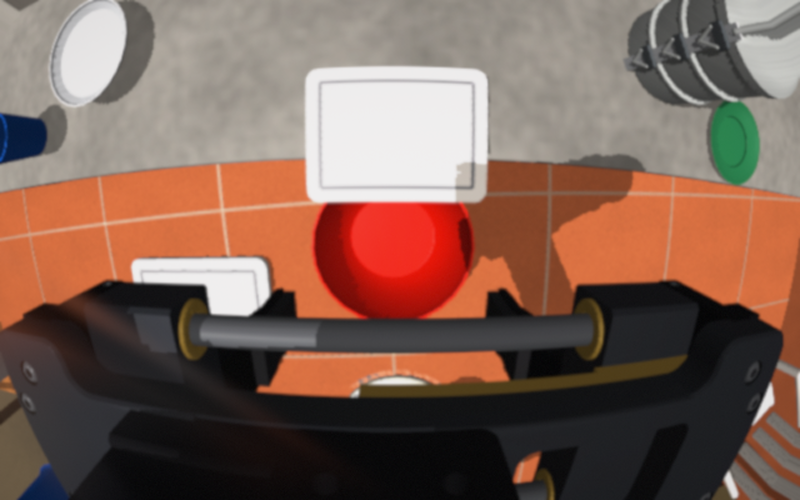

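Clear wrist view: the board spans (305..488, 67..203), the ledge edge runs from (220,163) to (600,165), and the bowl is centred near (394,245). Measuring everything in this one image.

```bash
cat > wm.py <<'E'
from h import *
from scipy.spatial.transform import Rotation as R
from scipy.optimize import least_squares
import sys
w=dict(np.load(sys.argv[1]));K=w["camera_matrix"]
T=np.eye(4);T[:3,:3]=R.from_rotvec(w["rot"]).as_matrix();T[:3,3]=w["pos"];E=T@w["mount"]
def wr(uv,z):
    p=(np.atleast_2d(uv).astype(float)-K[:2,2]);r=np.hypot(*p.T);th=r/K[0,0]
    d=np.c_[p*(np.sin(th)/r)[:,None],np.cos(th)]@E[:3,:3].T
    return (E[:3,3]+d*((z-E[2,3])/d[:,2])[:,None])[:,:2]
g=w["frame"].astype(int);sat=g.max(2)-g.min(2)
# board: bright / unsaturated, seeded in the middle
hi=(g.min(2)>165).astype(np.uint8);seed=(317,110)
c=blob(cv2.morphologyEx(hi,cv2.MORPH_CLOSE,np.ones((5,5))),seed)
# ledge edge: saturation step, both sides of board
e=[]
for u in list(range(150,238,3))+list(range(398,480,3)):
    if 395<u<520 and False: continue
    col=sat[100:175,u]; k=np.argmax(col>45); e.append((u,100+k-.5))
we=wr(e,120).astype(np.float32);l=cv2.fitLine(we,cv2.DIST_HUBER,0,.01,.01).ravel();t=l[:2]*np.sign(l[1]);n=np.array([t[1],-t[0]]);o=l[2:]
print("edge deg",np.degrees(np.arctan2(t[1],t[0])),"x at y0",o[0]-o[1]*t[0]/t[1],"resid",np.abs((we-o)@n).mean())
bl=ray  # unused
wb=wr(c,130)-o;rect=cv2.minAreaRect(wb.astype(np.float32));print("rect",rect)
q=np.c_[wb@n,wb@t]
def side(mask,i):  # fit line coord i as function of other
    a,b=np.polyfit(q[mask,1-i],q[mask,i],1);return b,np.degrees(np.arctan(a))
N,S=q[:,0],q[:,1];nm,sm=(N.min()+N.max())/2,(S.min()+S.max())/2
for nme,m,i in(("near",(N<nm-60)&(abs(S-sm)<75),0),("far",(N>nm+60)&(abs(S-sm)<75),0),("+y",(S>sm+85)&(abs(N-nm)<50),1),("-y",(S<sm-85)&(abs(N-nm)<50),1)):
    a,b=np.polyfit(q[m,1-i],q[m,i],1);print(nme,"at mid",round(a*(sm if i==0 else nm)+b,1),"deg",round(np.degrees(a),2))
red=(g[...,0]>100)&(g[...,1]<60)&(g[...,2]<60)
cb=blob(red,(314,190));wbw=wr(cb,75)-o;qb=np.c_[wbw@n,wbw@t]
x0=[-116,sm]
m=(qb[:,0]>-215)
def res(p): return np.hypot(qb[m,0]-p[0],qb[m,1]-p[1])-106
k=least_squares(res,x0,loss="soft_l1",f_scale=1.).x
print("bowl n,t",k,"spread",qb[:,1].min(),qb[:,1].max())
print("board centre t",sm)
E
python3 wm.py pics/wrist5.npz
```

```text
edge deg 86.75297 x at y0 446.3362 resid 0.4356612
rect ((28.004920959472656, 13.628005981445312), (246.1114044189453, 152.78648376464844), 87.29110717773438)
near at mid -47.5 deg -0.26
far at mid 102.3 deg -0.08
+y at mid 110.4 deg -30.71
-y at mid -106.6 deg -1.11
bowl n,t [-117.17778487   -5.57658307] spread -110.39496477089897 97.95400125167178
board centre t 15.00573901901879
```

```bash
sed -i 's/g.min(2)>165/g.min(2)>int(sys.argv[2])/' wm.py; for k in 180 195; do python3 wm.py pics/wrist5.npz $k; done
```

```text
edge deg 86.75297 x at y0 446.3362 resid 0.4356612
rect ((27.426895141601562, -8.017982482910156), (202.52342224121094, 150.5340576171875), 87.53325653076172)
near at mid -46.4 deg -1.8
far at mid 101.5 deg -0.09
+y at mid 93.2 deg 0.66
-y at mid -104.9 deg -2.64
bowl n,t [-117.17702524   -5.57661008] spread -110.39496477089897 97.95400125167178
board centre t -6.753914426045419
edge deg 86.75297 x at y0 446.3362 resid 0.4356612
rect ((26.802978515625, -8.080917358398438), (199.8442840576172, 149.89947509765625), 87.24089050292969)
near at mid -46.5 deg -1.43
far at mid 101.1 deg -0.08
+y at mid 92.7 deg 0.6
-y at mid -104.8 deg -2.94
bowl n,t [-117.17701425   -5.57660664] spread -110.39496477089897 97.95400125167178
board centre t -6.740884344984437
```

Centring along the ledge is within 1 mm of the bowl and the squareness within about 0.2°. The overhang is about 47.5 mm, so I'll push another ~2.3 mm.

servo_tool(rows=[1,5,0,0,0,0,0,1,5,0,0,0,0,0,1,5,0,0,0,0,0,1,5.3,0,0,0,0,0,1,0,0,5,0,0,0,1,0,0,5,0,0,0,1,0,0,5,0,0,0,1,0,0,0,0,0,0])

```text
time: 13.55
eef_pos: [578.7, -20.0, 215.7]
eef_rot: [3.138, -0.082, -0.019]
wrist_force: [0.6, -0.1, -0.0]
width: 87.2
```

servo_tool(rows=[1,0,0,5,0,0,0,1,0,0,4,0,0,0,1,0,0,2,0,0,0,1,0,0,1,0,0,0,1,0,0,0,0,0,0,1,0,0,0,0,0,0])

```text
time: 14.3
eef_pos: [583.0, -19.1, 102.8]
eef_rot: [-3.14, 0.08, -0.005]
wrist_force: [0.1, -1.1, 0.0]
width: 87.2
```

servo_tool(rows=[1,0,0,0.35,0,0,0,1,-0.8,0,0,0,0,0,1,-0.8,0,0,0,0,0,1,-0.5,0,0,0,0,0,1,-0.2,0,0,0,0,0,1,-0.2,0,0,0,0,0,1,0,0,0,0,0,0,1,0,0,0,0,0,0])

```text
time: 15.3
eef_pos: [557.7, -17.9, 98.2]
eef_rot: [-3.14, 0.08, -0.003]
wrist_force: [2.5, 0.2, 4.3]
width: 87.1
```

servo_tool(rows=[1,0.8,0,0,0,0,0,1,1.2,0,0,0,0,0,1,0,0,-4,0,0,0,1,0,0,-5,0,0,0,1,-4,0,-5,0,0,0,1,-5,0,-5,0,0,0,1,-4,0,-5,0,0,0,1,-4,0,0,0,0,0])

```text
time: 16.3
eef_pos: [413.2, -10.8, 331.6]
eef_rot: [-3.139, 0.082, -0.003]
wrist_force: [-0.1, -0.3, -0.6]
width: 86.9
```

servo_tool(rows=[1,-4,0,-2,0,0,0,1,0,0,-2,0,0,0,1,0,0,0,0,0,0,1,0,0,0,0,0,0])

```text
time: 16.8
eef_pos: [373.6, -8.7, 367.5]
eef_rot: [3.14, -0.081, -0.008]
wrist_force: [-0.4, 0.1, -1.0]
width: 86.6
```

```bash
python3 - <<'E'
from plant import *
from h import *
s=read_state();print(s["eef_pos"],s["eef_rot"],s["wrist_force"])
w=grab_frame("wrist");np.savez("pics/wrist6.npz",pos=s["eef_pos"],rot=s["eef_rot"],**w)
cv2.imwrite("pics/w6.png",cv2.resize(w["frame"][:,:,::-1],(800,500),interpolation=2))
E
for k in 165 180; do python3 wm.py pics/wrist6.npz $k;done
```

```text
[373.62871086  -8.72432701 367.50170693] [ 3.13974824 -0.08127635 -0.00768545] [-0.37133594  0.14042851 -0.98707833]
edge deg 86.778984 x at y0 445.563 resid 0.44553748
rect ((24.928741455078125, -4.323455810546875), (245.7771759033203, 151.73245239257812), 86.92138671875)
near at mid -49.7 deg 0.06
far at mid 99.9 deg -0.21
+y at mid 95.7 deg -21.5
-y at mid -125.0 deg -0.85
bowl n,t [-120.6872485  -23.8568168] spread -128.31422843343503 80.07472050301291
board centre t -2.957579085530078
edge deg 86.778984 x at y0 445.563 resid 0.44553748
rect ((23.768692016601562, -25.781890869140625), (202.11293029785156, 150.63232421875), 87.08235931396484)
near at mid -48.5 deg -1.92
far at mid 99.6 deg -0.11
+y at mid 75.1 deg 0.57
-y at mid -123.4 deg -2.88
bowl n,t [-120.68829557  -23.856826  ] spread -128.31422843343503 80.07472050301291
board centre t -24.4487392466474
```

View pics/w6.png

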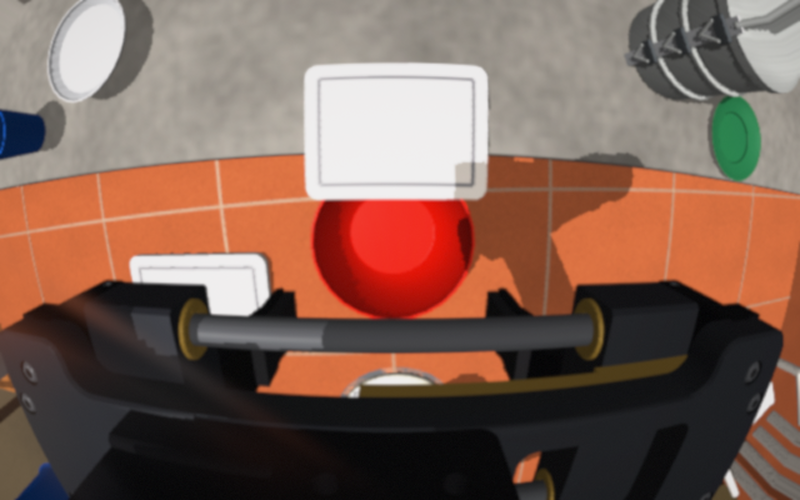

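```bash
python3 -c "
from plant import *
print(close_job())"
```

```text
the job is handed in; nothing more can be done
None
```

The board is in place and the job is handed in, at about 17 s on the robot's clock. I pushed it out over the near edge with both open fingers on its far long side, and never lifted it.

My first pass did no work. With the jaws open, the fingertips stand about 24 mm behind the TCP, not ahead of it, so they passed over the board without touching it. I went down further and repeated the push.

Last check, from the wrist camera with the arm clear:

| Check | Result |
|---|---|
| Overhang past the edge | about 49.7 mm (far side 99.9 mm inside the edge) |
| Squareness to the edge | within about 0.2° by the far side |
| Centring on the bowl | within about 1 mm |

- **Readings that disagreed:** shadow on the board disturbed some automatic readings of its right and near sides. At one brightness threshold the overhang read 48.5 mm and those sides appeared tilted by 2–3°. I took the readings that fitted the board's known size.
- **Bowl:** its measured distance from the edge read 3.5 mm different between the last two looks. I put that down to the board hiding part of its rim, because nothing touched it.
- **Other items:** the carrier, cup, saucer and pot lid look unmoved in the pictures. I did not measure their positions.

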